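Slide the top spare shelf board into its rack

ROBOT

A 6-joint arm with a two-finger parallel gripper is mounted at the origin on the work surface. World frame = base frame: x ahead of the robot, y to its left, z up, the work surface at z = 0. Lengths are in m, angles in rad, forces in N, time in s.
With the tool pointing down it reaches from about 0.425 to 0.95 m from the base axis. Payload 3.5 kg.
Tool frame: the origin (TCP) lies between the finger pads; the fingertips stand 17 mm ahead of it and the grasp point (between the pads) lies 2 mm behind it (robot.tcp_to_tips is the z of the fingertips in the tool frame, in m); z points along the fingers, y is the line along which they close (so a half turn about z gives the same grasp; the last joint's range is limited). The gripper opens to 85 mm and grips with 20 to 120 N. Pads are 22 mm wide; open, the fingers measure 114 mm over their backs; the gripper's body (76 mm by 85 mm) begins 54 mm behind the grasp point. The pads swing forward as they close: fully open they stand 13 mm farther back than shut.
Start: joints at [-1.345, 0.286, 1.577, -0, 1.279, -0.15], TCP at [0.248, -0.628, 0.248] pointing down, gripper open.
Joint ranges: [-2.77, 2.77], [-0.9, 2.22], [0.21, 2.48], [-1.53, 4.67], [0.24, 2.81], [-2.84, 2.84]. Speed limits (rad/s): [2.79, 2.79, 3.14, 3.14, 3.14, 3.14].

INTERFACE

Orientations are given as a unit quaternion [x, y, z, w].
In Python, from cell import robot gives the robot as it stands. The module is installed in compiled form; this text tells all that it offers.
- The arm moves only by the tool apply_moves, never from a script. Its argument "rows" is a list of rows, each an object of numbers: "x", "y", "z": the shift along the tool's x, y, z in m; "wx", "wy", "wz": the turn, a rotation vector about the tool's x, y, z in degrees; "grip": the closure in counts, from 0 (fully open) to 255 (shut). A call has 1 to 12 rows; each row is the pose to reach, as a shift and turn from the pose commanded when the call began, along the tool's axes at that moment; what a row does not reach only later rows make up. A row lasts 1/10 s, in which the tool goes at most 50 mm and 8.59 degrees, less where a joint would pass 70% of its speed; a pose out of reach is approached as far as the arm can. A call with a gripper value outside its range is refused whole. The fingers move at their own pace and stop on an object; "grip_force" is the grip in N (left out, the last holds). Time passes only in rows, so rows that repeat a pose let the fingers close. It gives the time, the measured TCP pose, the force, the opening and the grip force at its end, in the units of the state.
- robot.read_state(): the state, without advancing time (a new reading comes with each control period).
- robot.camera(name): name is "scene" or "top" or "wrist"; returns (picture, depth): 384x512x3 uint8, blue, green, red; 384x512 float32, m along the optical axis (not along the pixel's ray), 0 where there is no reading.
- robot.camera_info(name): a dict with "camera_matrix" (3x3 intrinsics, pixels), "k1" (the pictures are not rectified: a ray, as slopes to the right and down, at radius r is drawn at 1 + k1 r^2 times it, then the intrinsics apply), "R" (3x3) and "t" (3): a world point X has camera coordinates R X + t; the wrist camera has in their place "hand_eye" (4x4, takes a point from camera to tool coordinates, whose origin is the TCP and whose axes are the flange's). Camera axes: x right, y down, z forward; pixel columns grow to the right and rows downward; lengths in m; the calibration is good to about 2 mm. A picture is of the moment at which its call begins: read the wrist's pose just before it. camera_info takes no time and is no camera call.
- robot.job_done(): hands the job in; it is judged then, once.
Trained networks look in the newest picture that a camera, given by its name, has taken for a name from the list of things; names that differ only in an ending like _2 or _b are one class to them, and where a whole thing is asked for, a point or a joint stands for the part that bears it (a point fixed in the world has none). Each returns a list of dicts, best first, with "p" (0 to 1); they miss things now and then, are a little off and sometimes report something else, mostly with a low value. They report only what shows in the picture. A call takes as long as a camera call. They do not tell look-alikes from the thing itself.
- robot.look_for(camera, name): "box" ([left, top, right, bottom] as shares, 0 to 1, of the picture: columns of its width, rows of its height, round what is visible of it).
- robot.regions_of(camera, name): "mask" (384x512 bool, what is visible of it) and "box" ([left, top, right, bottom] as shares, 0 to 1, of the picture: columns of its width, rows of its height, round what is visible of it).
- robot.spot_point(camera, name): "xy" ([column, row] as shares, 0 to 1, of the picture: columns of its width, rows of its height: a listed point, or the origin of a listed thing).
The state is a dict: "clock": time; "joints": joint angles; "qd": joint speeds; "tau": joint torques, N m; "tool_pos": TCP position; "eef_rot": TCP orientation; "wrist_force": force on the tool from outside, world axes, zero at the start; "wrist_torque": the same for the moment, N m; "finger_gap": finger opening in m; "grip_force": force on a finger pad.
Only numpy, scipy, OpenCV 4.12 (cv2) and the standard library are available. Lean on these libraries where they do the work, as an engineer would, in place of code of your own. Each camera call takes 0.05 s, during which the arm holds its last target. There are 200 camera calls.

TASK

Slide the top board of the stack of spare shelf boards off sideways into the rack beside it, without lifting it and without shifting the boards below. Keep pushing gently until it has pressed the rack's small push catch fully in and you feel it stop, never pressing it into the rack harder than 20 N, then let go and leave everything else as it stands.

Things in the scene. Friction and masses are not known exactly. Their poses are not given: they have to be found in the camera images.
- top_board: Top one of three equal loose spare shelf boards: white faces, pale raw edges, 160 (its x) x 120 (its y) x 12 mm, about 0.16 kg. Origin: centre of its underside, 24 mm above the work surface at the start. Its +x end faces the rack; push on its -x edge. The boards lie up to 4 mm off one another and up to 6 degrees and 8 mm off the rack's line.
- middle_board: The middle board, same size; its upper face is 24 mm above the work surface. It stays where it is.
- bottom_board: The bottom board, same size, lying on the work surface. It stays where it is.
- rack: Fixed low slide-in rack, grey base with aluminium side rails. Origin: on the work surface, on the centre line; +x is the way a board slides in. The base's upper face, on which the board slides, is 22 mm above the work surface, 140 mm wide, from x = -75 mm (mouth) to +140 mm. The gap from the stack to the mouth is 20 to 35 mm.
- channel (a point): Where the rack's rails begin, on the centre line at floor height (rack x = -40 mm). From here inwards the board runs between rails 124 mm apart; lips 39 to 44 mm above the work surface cover its outermost 10 mm on either side, so it goes in only by sliding. In front of it, side guides taper from about 150 mm apart at the mouth to 124 mm.
- catch (a joint): Black push catch, 40 mm wide, on the face of the dark steel stop bar across the channel. The bar (100 mm wide, top 43 mm high) is clamped at a different depth each time: the catch's face is 110 to 155 mm in from the channel's start; see it or feel for it. 0 = 6 mm out, 0.006 = flush with the bar (m). Slides in at about 4 N and stays; then the rigid bar stops the board.
- detergent: Bystander: white detergent bottle, 72 mm across, 210 mm high, standing beyond the stack and rack; leave alone. Origin under its middle.
- iron: Bystander: clothes iron lying flat, about 210 x 100 mm, 117 mm high; leave alone. Origin under its middle.
- basket: Bystander: open plastic basket 170 x 130 x 90 mm; leave alone. Origin under its middle.
Things that resemble listed ones, but are neither listed nor needed, are in the scene too. Leave any blue, purple or turquoise look-alike of the top_board alone.

How it is judged:
By the outcome, as a careful person would: the job done as asked, in the order asked, and still so for the second after the job is handed in, with the robot touching nothing.
It also fails if it takes over 54 s, if anything falls off the work surface, if the arm or the gripper's body presses on something with over 40 N, if the wrist force passes 120 N, or if a joint passes its speed limit or range.

## Working session

There is one attempt and no reset: what is moved stays moved. The work goes in short steps, Python scripts to look and compute and a tool call to move; the robot and the scene stay as the last step left them, time stands still between calls to the robot, and variables do not carry over. Pictures are saved under pics/ and viewed, at most 10 in all, crops included, and the job is handed in when it is done.

Besides the shell and the picture viewer there is one more tool, called as a command line: name --argument value ..., lists and objects as JSON in quotes. apply_moves: Moves the arm, as the interface text tells. Its arguments: {"type":"object","properties":{"rows":{"type":"array","items":{"type":"object","properties":{"x":{"type":"number"},"y":{"type":"number"},"z":{"type":"number"},"wx":{"type":"number"},"wy":{"type":"number"},"wz":{"type":"number"},"grip":{"type":"number"}}}},"grip_force":{"type":"number"}},"required":["rows"]}

```bash
mkdir -p pics
python3 - <<'E'
from cell import robot
import cv2,numpy as np
print(robot.read_state())
ims=[]
for c in("scene","top"):
    im,d=robot.camera(c); np.savez(f"pics/{c}0.npz",im=im,d=d); ims.append(im)
    i=robot.camera_info(c); print(c,i)
    for n in("top_board","rack","catch","channel"):
        for r in robot.look_for(c,n)[:4] if n!="channel" else robot.spot_point(c,n)[:2]:
            b=r.get("box",r.get("xy")); print(n,round(r["p"],2),[round(v*[512,384][k%2]) for k,v in enumerate(b)])
    cv2.imwrite(f"pics/{c}0.png",cv2.resize(im,(800,600)))
print(robot.camera_info("wrist"))
E
```

```text
{'clock': 0.0, 'joints': array([-1.34498704e+00,  2.87209666e-01,  1.57820278e+00, -6.85265098e-06,
        1.27858371e+00, -1.49989719e-01]), 'qd': array([ 0.00080796,  0.00076433,  0.00057751,  0.00036262, -0.00193852,
        0.00126032]), 'tau': array([-9.88335632e-04, -4.05989134e+01, -2.92625141e+01, -2.11252623e-04,
        5.91832693e-03,  7.64778065e-06]), 'tool_pos': array([ 0.24762692, -0.62726672,  0.24690383]), 'eef_rot': array([ 9.82397872e-01,  1.86796621e-01, -4.88247432e-05, -1.20076325e-03]), 'wrist_force': array([-0.38769128,  0.32723591, -0.09503726]), 'wrist_torque': array([-0.01996879,  0.03490646,  0.02072788]), 'grip_force': 0.0, 'finger_gap': 0.08560556915184375}
scene {'camera_matrix': array([[427.88306591,   0.        , 255.63808249],
       [  0.        , 427.88306591, 198.72902544],
       [  0.        ,   0.        ,   1.        ]]), 'k1': -0.12790886331456042, 'R': array([[ 0.48749684,  0.87309167,  0.00760004],
       [ 0.67447948, -0.37104426, -0.63828174],
       [-0.55445852,  0.31628641, -0.76976532]]), 't': array([-0.2789569 , -0.3145984 ,  1.6732
[... 720 characters left out ...]
84 [189, 125, 232, 160]
top_board 0.72 [311, 200, 360, 246]
rack 0.97 [188, 171, 249, 217]
rack 0.43 [367, 181, 408, 230]
channel 0.86 [235, 191]
{'camera_matrix': array([[296.42734079,   0.        , 250.41659171],
       [  0.        , 296.42734079, 189.05392696],
       [  0.        ,   0.        ,   1.        ]]), 'k1': -0.03761379541686616, 'hand_eye': array([[-5.84104896e-05, -9.52844963e-01, -3.03457531e-01,
         7.76489767e-02],
       [ 9.99999921e-01,  6.33954490e-05, -3.91542497e-04,
         9.24905666e-04],
       [ 3.92317122e-04, -3.03457530e-01,  9.52844884e-01,
        -1.25315615e-01],
       [ 0.00000000e+00,  0.00000000e+00,  0.00000000e+00,
         1.00000000e+00]])}
```

View pics/scene0.png

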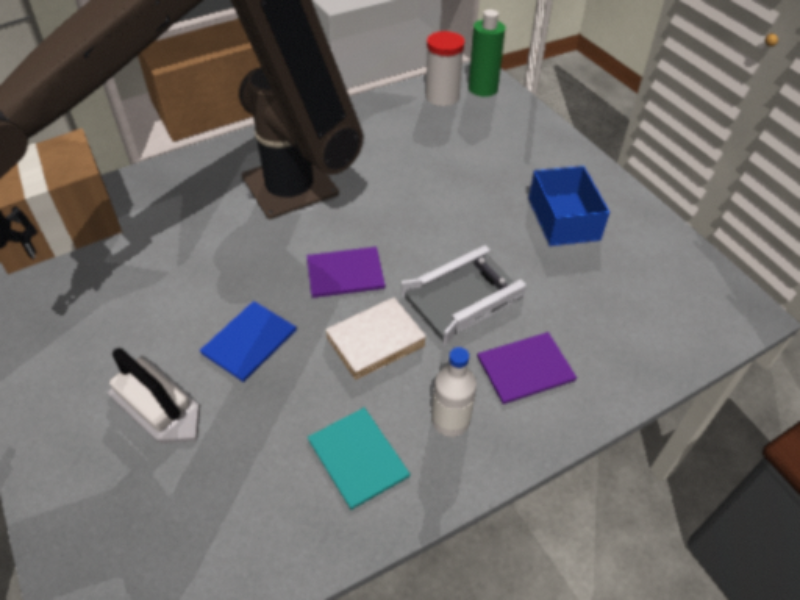

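View pics/top0.png

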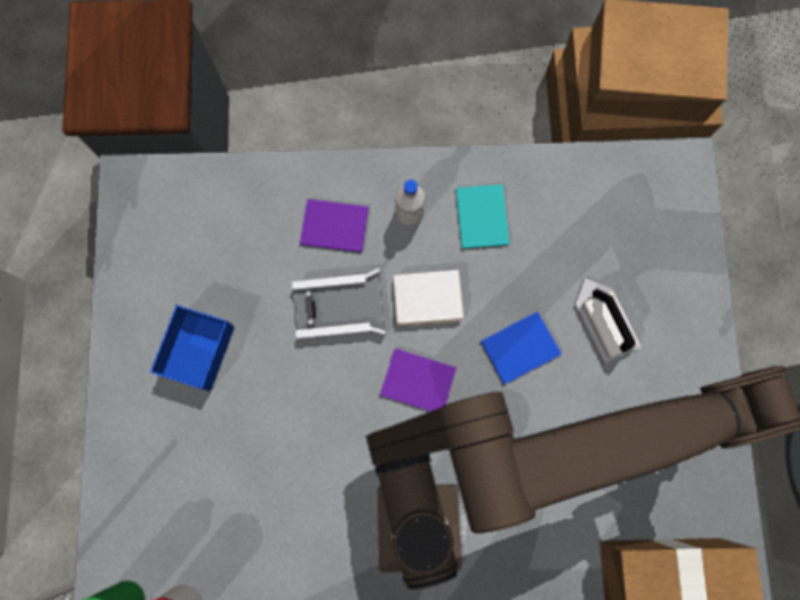

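The stack is the only white board, with pale edges, at scene (375,335) and top (428,298) in the 800x600 views. The rack is to its left in the top view, around (338,305), with the catch at its far end around (308,307). Look-alikes in the top view are purple (335,225) and (418,378), blue (520,347) and teal (483,215). I choose the white stack.

```bash
cat > h.py <<'E'
import numpy as np,cv2
from scipy.spatial.transform import Rotation as Ro
from cell import robot
def rays(info,uv):
    K=info["camera_matrix"];uv=np.atleast_2d(np.asarray(uv,float))
    return np.c_[cv2.undistortPoints(uv[:,None],K,np.array([info["k1"],0,0,0,0.]))[:,0],np.ones(len(uv))]
def pose(name,st=None):
    i=robot.camera_info(name)
    if name!="wrist": return i,i["R"].T,-i["R"].T@i["t"]
    R=Ro.from_quat(st["eef_rot"]).as_matrix();H=i["hand_eye"]
    return i,R@H[:3,:3],R@H[:3,3]+st["tool_pos"]
def atz(name,uv,z,st=None):
    i,R,c=pose(name,st); r=rays(i,uv)@R.T
    return c+r*((z-c[2])/r[:,2])[:,None]
def proj(name,X,st=None):
    i,R,c=pose(name,st);p=(np.atleast_2d(X)-c)@R
    return cv2.projectPoints(p,np.zeros(3),np.zeros(3),i["camera_matrix"],np.array([i["k1"],0,0,0,0.]))[0][:,0]
E
python3 - <<'E'
from h import *
d=np.load("pics/top0.npz");im=d["im"]
hsv=cv2.cvtColor(im,cv2.COLOR_BGR2HSV)
m=((hsv[...,2]>170)&(hsv[...,1]<60)).astype(np.uint8)
def rect(x0,y0,x1,y1,z):
    k=np.zeros_like(m);k[y0:y1,x0:x1]=m[y0:y1,x0:x1]
    n,l,s,c=cv2.connectedComponentsWithStats(k)
    for j in range(1,n):
        if s[j,4]>40:
            v,u=np.nonzero(l==j);P=atz("top",np.c_[u,v],z)[:,:2]
            r=cv2.minAreaRect((P*1000).astype(np.float32));print(s[j],np.round(r[0],0),np.round(r[1],0),round(r[2],1))
            print(np.round(cv2.boxPoints(r)).tolist())
print("board");rect(246,165,302,215,.036)
print("rack");rect(180,165,246,225,.044)
print(atz("top",[[197,197]],.043),atz("top",[[235,191]],.022),atz("scene",[[277,198]],.022))
cv2.imwrite("pics/crop.png",cv2.resize(im[155:230,175:305],(780,450),interpolation=cv2.INTER_CUBIC))
E
```

```text
board
[ 252  173   45   34 1337] [544. -41.] [124. 164.] 2.7
[[479.0, 38.0], [486.0, -126.0], [610.0, -120.0], [603.0, 44.0]]
rack
[186 172  57  13 276] [590. 187.] [ 27. 219.] 6.5
[[564.0, 295.0], [589.0, 77.0], [616.0, 80.0], [591.0, 298.0]]
[189 206  57  10 273] [467. 179.] [ 29. 213.] 0.8
[[451.0, 285.0], [454.0, 72.0], [483.0, 73.0], [480.0, 285.0]]
[[0.52167902 0.25449947 0.043     ]] [[0.54486816 0.10933918 0.022     ]] [[0.53789248 0.0984369  0.022     ]]
```

View pics/crop.png

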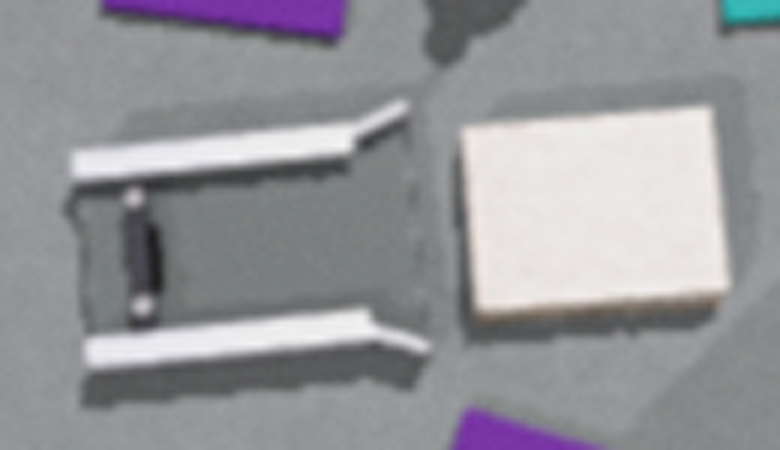

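The crop confirms a white stack with raw edges, with the rack on its left and the catch facing it. Next I go to a wrist view above the rack and stack.

```bash
cat >> h.py <<'E'
def move(p,yaw,st=None,base=None):
    """shift+turn in tool axes from current pose to TCP p, tool down, tool x at yaw deg"""
    st=st or robot.read_state()
    R0=Ro.from_quat(st["eef_rot"]) if base is None else base[1]; p0=st["tool_pos"] if base is None else base[0]
    R1=Ro.from_euler("z",yaw,degrees=True)*Ro.from_euler("x",180,degrees=True)
    print("shift",np.round(R0.inv().apply(np.array(p)-p0),4),"turn",np.round((R0.inv()*R1).as_rotvec(degrees=True),2))
    return np.array(p),R1
E
python3 - <<'E'
from h import *
b=move([.5,-.35,.27],60); move([.54,.17,.26],92,base=b)
E
```

```text
shift [ 0.3366 -0.1659 -0.0217] turn [-1.000e-02 -0.000e+00 -3.847e+01]
shift [ 0.4703 -0.2254  0.01  ] turn [  0.   0. -32.]
```

apply_moves --rows '[{"x": 0.3366, "y": -0.1659, "z": -0.0217, "wz": -38.47}, {"x": 0.3366, "y": -0.1659, "z": -0.0217, "wz": -38.47}, {"x": 0.3366, "y": -0.1659, "z": -0.0217, "wz": -38.47}, {"x": 0.3366, "y": -0.1659, "z": -0.0217, "wz": -38.47}, {"x": 0.3366, "y": -0.1659, "z": -0.0217, "wz": -38.47}, {"x": 0.3366, "y": -0.1659, "z": -0.0217, "wz": -38.47}, {"x": 0.3366, "y": -0.1659, "z": -0.0217, "wz": -38.47}, {"x": 0.3366, "y": -0.1659, "z": -0.0217, "wz": -38.47}, {"x": 0.3366, "y": -0.1659, "z": -0.0217, "wz": -38.47}, {"x": 0.3366, "y": -0.1659, "z": -0.0217, "wz": -38.47}]'

```text
invalid input at $.rows[0]: expected keys x, y, z, wx, wy, wz, grip
```

apply_moves --rows '[{"x": 0.47, "y": -0.2254, "z": 0.01, "wz": -32}, {"x": 0.47, "y": -0.2254, "z": 0.01, "wz": -32}, {"x": 0.47, "y": -0.2254, "z": 0.01, "wz": -32}, {"x": 0.47, "y": -0.2254, "z": 0.01, "wz": -32}, {"x": 0.47, "y": -0.2254, "z": 0.01, "wz": -32}, {"x": 0.47, "y": -0.2254, "z": 0.01, "wz": -32}, {"x": 0.47, "y": -0.2254, "z": 0.01, "wz": -32}, {"x": 0.47, "y": -0.2254, "z": 0.01, "wz": -32}, {"x": 0.47, "y": -0.2254, "z": 0.01, "wz": -32}, {"x": 0.47, "y": -0.2254, "z": 0.01, "wz": -32}, {"x": 0.47, "y": -0.2254, "z": 0.01, "wz": -32}, {"x": 0.47, "y": -0.2254, "z": 0.01, "wz": -32}]'

```text
invalid input at $.rows[0]: expected keys x, y, z, wx, wy, wz, grip
```

Run:
```python
from h import *
import pickle
st=robot.read_state();print(st["clock"],st["tool_pos"],st["eef_rot"],st["wrist_force"])
im,d=robot.camera("wrist");pickle.dump((st,im,d),open("w1.pkl","wb"))
cv2.imwrite("pics/w1.png",cv2.resize(im,(800,600),interpolation=cv2.INTER_CUBIC))
for n in("top_board","rack","catch"):
    for r in robot.look_for("wrist",n)[:3]: print(n,round(r["p"],2),[round(v*[800,600][k%2]) for k,v in enumerate(r["box"])])
```

```text
0.5 [ 0.24774472 -0.62786203  0.24827236] [ 9.82403701e-01  1.86769820e-01 -2.53799766e-06 -5.12752480e-05] [-0.16718651 -0.04938106  0.0803143 ]
```

View pics/w1.png

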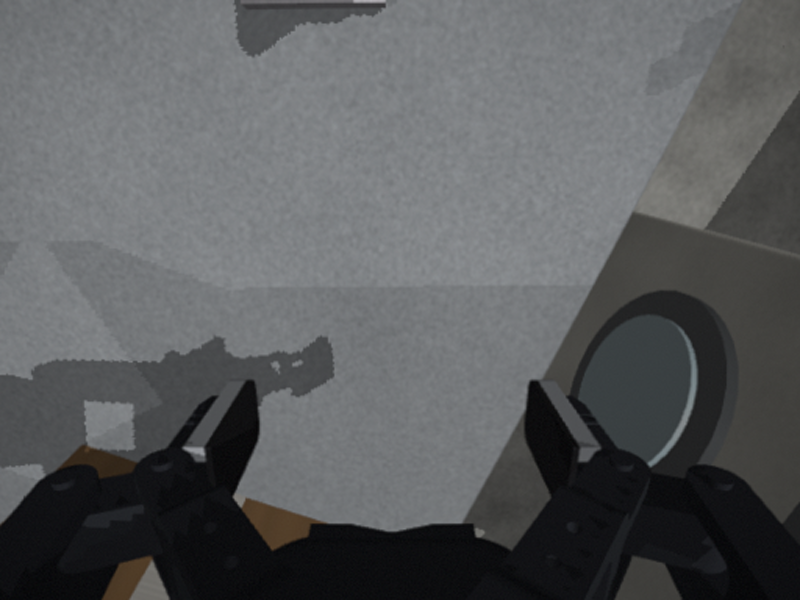

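The call was refused because every key is needed in each row; that view is still the start pose, showing the fingers at (230,430) and (560,430). I'm resending.

apply_moves --rows '[{"x": 0.3366, "y": -0.1659, "z": -0.0217, "wx": 0, "wy": 0, "wz": -38.47, "grip": 0}, {"x": 0.3366, "y": -0.1659, "z": -0.0217, "wx": 0, "wy": 0, "wz": -38.47, "grip": 0}, {"x": 0.3366, "y": -0.1659, "z": -0.0217, "wx": 0, "wy": 0, "wz": -38.47, "grip": 0}, {"x": 0.3366, "y": -0.1659, "z": -0.0217, "wx": 0, "wy": 0, "wz": -38.47, "grip": 0}, {"x": 0.3366, "y": -0.1659, "z": -0.0217, "wx": 0, "wy": 0, "wz": -38.47, "grip": 0}, {"x": 0.3366, "y": -0.1659, "z": -0.0217, "wx": 0, "wy": 0, "wz": -38.47, "grip": 0}, {"x": 0.3366, "y": -0.1659, "z": -0.0217, "wx": 0, "wy": 0, "wz": -38.47, "grip": 0}, {"x": 0.3366, "y": -0.1659, "z": -0.0217, "wx": 0, "wy": 0, "wz": -38.47, "grip": 0}, {"x": 0.3366, "y": -0.1659, "z": -0.0217, "wx": 0, "wy": 0, "wz": -38.47, "grip": 0}]'

```text
clock: 1.6
tool_pos: [0.5022, -0.3472, 0.2707]
eef_rot: [0.865, 0.502, 0.001, 0.0]
wrist_force: [-0.5, -0.1, 0.5]
finger_gap: 0.0852
grip_force: 0.0
```

apply_moves --rows '[{"x": 0.444, "y": -0.21, "z": 0.01, "wx": 0, "wy": 0, "wz": -32, "grip": 0}, {"x": 0.444, "y": -0.21, "z": 0.01, "wx": 0, "wy": 0, "wz": -32, "grip": 0}, {"x": 0.444, "y": -0.21, "z": 0.01, "wx": 0, "wy": 0, "wz": -32, "grip": 0}, {"x": 0.444, "y": -0.21, "z": 0.01, "wx": 0, "wy": 0, "wz": -32, "grip": 0}, {"x": 0.444, "y": -0.21, "z": 0.01, "wx": 0, "wy": 0, "wz": -32, "grip": 0}, {"x": 0.444, "y": -0.21, "z": 0.01, "wx": 0, "wy": 0, "wz": -32, "grip": 0}, {"x": 0.444, "y": -0.21, "z": 0.01, "wx": 0, "wy": 0, "wz": -32, "grip": 0}, {"x": 0.444, "y": -0.21, "z": 0.01, "wx": 0, "wy": 0, "wz": -32, "grip": 0}, {"x": 0.444, "y": -0.21, "z": 0.01, "wx": 0, "wy": 0, "wz": -32, "grip": 0}, {"x": 0.444, "y": -0.21, "z": 0.01, "wx": 0, "wy": 0, "wz": -32, "grip": 0}, {"x": 0.444, "y": -0.21, "z": 0.01, "wx": 0, "wy": 0, "wz": -32, "grip": 0}, {"x": 0.444, "y": -0.21, "z": 0.01, "wx": 0, "wy": 0, "wz": -32, "grip": 0}]'

```text
clock: 2.8
tool_pos: [0.5401, 0.1394, 0.2599]
eef_rot: [0.694, 0.72, -0.0, 0.0]
wrist_force: [-0.2, -0.7, -0.1]
finger_gap: 0.0853
grip_force: 0.0
```

Run:
```python
from h import *
import pickle
st=robot.read_state();print(st["clock"],st["tool_pos"],st["eef_rot"],st["wrist_force"],np.abs(st["qd"]).max())
im,d=robot.camera("wrist");pickle.dump((st,im,d),open("w1.pkl","wb"))
cv2.imwrite("pics/w2.png",cv2.resize(im,(800,600),interpolation=cv2.INTER_CUBIC))
```

```text
2.8 [0.54011875 0.1394335  0.25988315] [ 6.94181260e-01  7.19800101e-01 -3.83424450e-04  2.16349113e-04] [-0.17231899 -0.65532198 -0.05239884] 0.03692281198885633
```

View pics/w2.png

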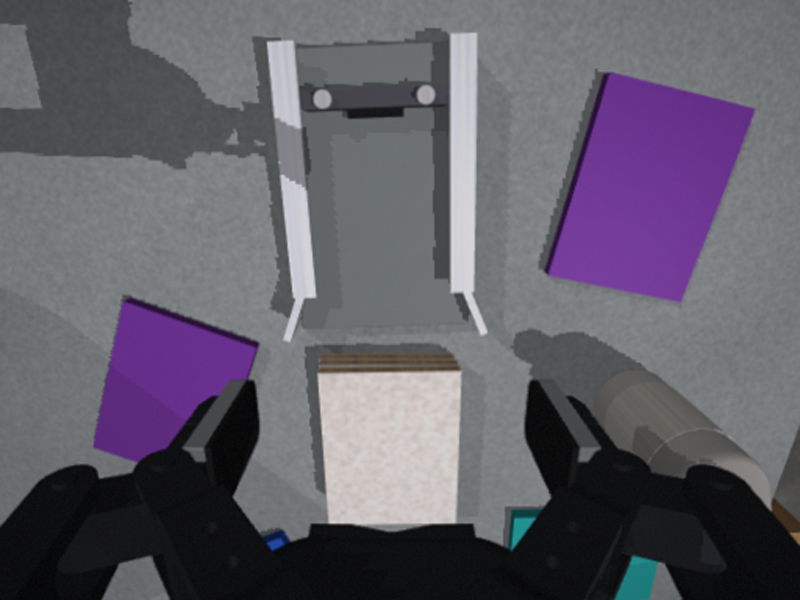

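The wrist view shows the stack top's front corners at (318,373) and (461,369). The lip inner edges run (316,296)-(296,42) and (450,291)-(450,35), and the catch face is at about (345..403,117).

Run:
```python
from h import *
import pickle
st,im,d=pickle.load(open("w1.pkl","rb"))
g=cv2.cvtColor(im,cv2.COLOR_BGR2HSV)
m=((g[...,2]>165)&(g[...,1]<50)).astype(np.uint8)
def edge(rows,c0,side):   # subset: columns of left/right edge per row near c0 (interp)
    out=[]
    for v in rows:
        c=int(c0(v)); seg=im[v,c-9:c+10].astype(float).sum(1); gr=np.diff(cv2.GaussianBlur(seg[None],(3,1),0)[0])
        k=np.argmax(gr*side); out.append([c-9+k+.5,v])
    return np.array(out)
s=1/1.5625
L=lambda a,b:(lambda v:(a[0]+(b[0]-a[0])*(v/s-a[1])/(b[1]-a[1]))*s)
def line(P):
    c=np.median(P[:,:2],0);vx,vy,x,y=cv2.fitLine(P[:,:2].astype(np.float32),cv2.DIST_HUBER,0,.001,.001)[:,0]
    if vy<0:vx,vy=-vx,-vy
    return np.array([x,y]),np.array([vx,vy])
res={}
for n,a,b,side,z,r in [("bl",(318,373),(328,522),1,.036,range(242,330,3)),("br",(461,369),(457,522),-1,.036,range(242,330,3)),
   ("rl",(316,296),(296,42),-1,.044,range(35,185,4)),("rr",(450,291),(450,35),1,.044,range(35,180,4))]:
    p,u=line(atz("wrist",edge(r,L(a,b),side),z,st));res[n]=(p,u)
    print(n,"yaw",round(np.degrees(np.arctan2(u[1],u[0])),2),"x at y=0.0,.1,.2",[round(p[0]+u[0]/u[1]*(y-p[1]),4) for y in(-.03,.1,.2)])
pts={"board front":([[318,373],[461,369]],.036),"catch face":([[345,117],[403,115]],.031),"bar face top":([[302,111],[444,105]],.043),"rail start":([[316,296],[450,291]],.044),"floor mouth":([[303,328],[482,323]],.022)}
for k,(p,z) in pts.items(): print(k,np.round(atz("wrist",np.array(p)*s,z,st),4).tolist())
```

```text
bl yaw 92.93 x at y=0.0,.1,.2 [np.float32(0.4849), np.float32(0.4783), np.float32(0.4731)]
br yaw 92.97 x at y=0.0,.1,.2 [np.float32(0.6057), np.float32(0.5989), np.float32(0.5937)]
rl yaw 94.11 x at y=0.0,.1,.2 [np.float32(0.4924), np.float32(0.483), np.float32(0.4759)]
rr yaw 94.11 x at y=0.0,.1,.2 [np.float32(0.5962), np.float32(0.5868), np.float32(0.5796)]
board front [[0.4827, 0.0346, 0.036], [0.6021, 0.0426, 0.036]]
catch face [[0.5035, 0.2367, 0.031], [0.5451, 0.2395, 0.031]]
bar face top [[0.4748, 0.2389, 0.043], [0.5728, 0.2463, 0.043]]
rail start [[0.4832, 0.1049, 0.044], [0.5866, 0.1127, 0.044]]
floor mouth [[0.4684, 0.069, 0.022], [0.6188, 0.0789, 0.022]]
```

Run:
```python
from h import *
print(robot.tcp_to_tips); move([.5525,-.165,.12],93)
```

```text
0.017
shift [-0.3037  0.0018  0.1401] turn [-0.01  0.04 -1.02]
```

apply_moves --rows '[{"x": -0.304, "y": 0.0018, "z": 0.14, "wx": 0, "wy": 0, "wz": -1, "grip": 120}, {"x": -0.304, "y": 0.0018, "z": 0.14, "wx": 0, "wy": 0, "wz": -1, "grip": 120}, {"x": -0.304, "y": 0.0018, "z": 0.14, "wx": 0, "wy": 0, "wz": -1, "grip": 120}, {"x": -0.304, "y": 0.0018, "z": 0.14, "wx": 0, "wy": 0, "wz": -1, "grip": 120}, {"x": -0.304, "y": 0.0018, "z": 0.14, "wx": 0, "wy": 0, "wz": -1, "grip": 120}, {"x": -0.304, "y": 0.0018, "z": 0.14, "wx": 0, "wy": 0, "wz": -1, "grip": 120}, {"x": -0.304, "y": 0.0018, "z": 0.14, "wx": 0, "wy": 0, "wz": -1, "grip": 120}, {"x": -0.304, "y": 0.0018, "z": 0.14, "wx": 0, "wy": 0, "wz": -1, "grip": 120}, {"x": -0.304, "y": 0.0018, "z": 0.14, "wx": 0, "wy": 0, "wz": -1, "grip": 120}, {"x": -0.304, "y": 0.0018, "z": 0.14, "wx": 0, "wy": 0, "wz": -1, "grip": 120}]'

```text
clock: 3.85
tool_pos: [0.5525, -0.1646, 0.1207]
eef_rot: [0.689, 0.725, 0.0, 0.0]
wrist_force: [0.1, -0.8, 0.9]
finger_gap: 0.0456
grip_force: 0.0
```

Run:
```python
from h import *
import pickle
st=robot.read_state();print(st["clock"],st["tool_pos"],st["finger_gap"])
im,d=robot.camera("wrist");pickle.dump((st,im,d),open("w3.pkl","wb"))
i=robot.camera_info("wrist");H=i["hand_eye"]
v,u=np.nonzero((d>0)&(d<.19)); P=(rays(i,np.c_[u,v])*d[v,u][:,None])@H[:3,:3].T+H[:3,3]
m=(np.abs(P[:,1])<.07)&(P[:,2]>-.03)&(P[:,2]<.035)&(P[:,0]<.02); Q=P[m]*1000
print(len(Q),Q.min(0),Q.max(0))
for s in(-1,1):
    q=Q[Q[:,1]*s>0]; print(s,len(q),np.percentile(q,[1,50,99],axis=0).round(1).tolist())
    h=np.histogram(q[:,2],np.arange(-30,36,5));print(h[0]); t=q[q[:,2]>5];print("tip zone",t.min(0).round(1),t.max(0).round(1))
cv2.imwrite("pics/w3.png",cv2.resize(im,(800,600),interpolation=cv2.INTER_CUBIC))
```

```text
3.85 [ 0.55245009 -0.16456606  0.12072186] 0.04558283980230861
4082 [-12.37528089 -48.81500011 -29.99954263] [13.33979271 51.56563177 15.97431775]
-1 2049 [[-11.2, -42.4, -29.8], [6.4, -24.4, -13.1], [12.6, -22.2, 13.1]]
[281 405 232 267 239 209 189 156  66   5   0   0   0]
tip zone [-12.2 -34.5   5. ] [ 11.1 -22.2  16. ]
1 2033 [[-11.2, 22.8, -29.8], [6.5, 24.9, -13.0], [12.5, 43.6, 13.2]]
[283 396 224 271 229 216 198 149  65   2   0   0   0]
tip zone [-11.9  22.6   5. ] [11.  35.5 15.1]
```

View pics/w3.png

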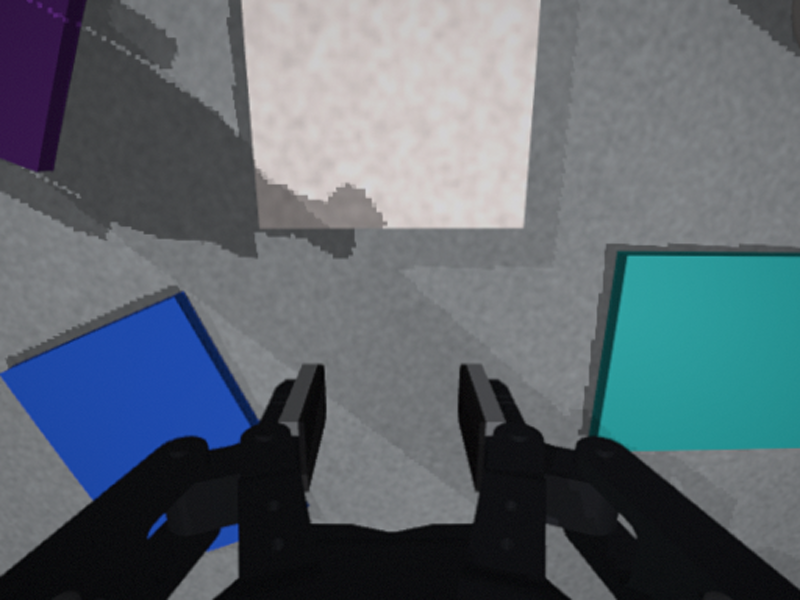

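The rear edge of the top board runs (258,229)-(524,228) between the fingers' lines, well ahead of the tips; the blue and teal boards are clear to either side at fingertip level.

Run:
```python
from h import *
import pickle
st,im,d=pickle.load(open("w3.pkl","rb"))
e=atz("wrist",np.array([[258,229],[524,228]])/1.5625,.036,st);print(e, e.mean(0))
t=e[1]-e[0];print("yaw",np.degrees(np.arctan2(t[1],t[0]))+90)
for q in([120,540],[640,450]):print(atz("wrist",np.array([q])/1.5625,.012,st))
b=move([.5525,-.150,.042],92.95)
```

```text
[[ 0.48980984 -0.1259309   0.036     ]
 [ 0.61109708 -0.11924102  0.036     ]] [ 0.55045346 -0.12258596  0.036     ]
yaw 93.15708003703777
[[ 0.38346599 -0.33964734  0.012     ]]
[[ 0.70776659 -0.25244196  0.012     ]]
shift [0.0141 0.0005 0.0789] turn [0.07 0.03 0.06]
```

apply_moves --rows '[{"x": 0.014, "y": 0.0005, "z": 0.05, "wx": 0, "wy": 0, "wz": 0, "grip": 120}, {"x": 0.014, "y": 0.0005, "z": 0.07, "wx": 0, "wy": 0, "wz": 0, "grip": 120}, {"x": 0.014, "y": 0.0005, "z": 0.079, "wx": 0, "wy": 0, "wz": 0, "grip": 120}, {"x": 0.014, "y": 0.0005, "z": 0.079, "wx": 0, "wy": 0, "wz": 0, "grip": 120}, {"x": 0.014, "y": 0.0005, "z": 0.079, "wx": 0, "wy": 0, "wz": 0, "grip": 120}, {"x": 0.014, "y": 0.0005, "z": 0.079, "wx": 0, "wy": 0, "wz": 0, "grip": 120}]'

```text
clock: 4.5
tool_pos: [0.5538, -0.1508, 0.0432]
eef_rot: [0.688, 0.725, 0.001, 0.002]
wrist_force: [-0.2, 0.9, 0.8]
finger_gap: 0.0452
grip_force: 0.0
```

Run:
```python
from h import *
st=robot.read_state();print(st["clock"],st["tool_pos"],st["wrist_force"])
b=move([.5507,-.125,.042],93.1)
u=np.array([-.0717,.9974,0]);ch=np.array([.5343,.1088,.042])
# TCP targets when rear edge is s from channel start, contact offset 11 mm
for s in(-.15,-.075,-.045,-.030,-.024):
    print(s,ch+u*(s-.011)); move(ch+u*(s-.011),94.1)
```

```text
4.5 [ 0.55384962 -0.15084174  0.04317006] [-0.16264116  0.87742793  0.84928728]
shift [ 0.026  -0.0018  0.0011] turn [ 0.2   0.11 -0.08]
-0.15 [ 0.5458437 -0.0517814  0.042    ]
shift [ 0.0993 -0.0028  0.001 ] turn [ 0.2   0.11 -1.08]
-0.075 [0.5404662 0.0230236 0.042    ]
shift [ 0.1743 -0.0042  0.0008] turn [ 0.2   0.11 -1.08]
-0.045 [0.5383152 0.0529456 0.042    ]
shift [ 0.2043 -0.0048  0.0008] turn [ 0.2   0.11 -1.08]
-0.03 [0.5372397 0.0679066 0.042    ]
shift [ 0.2193 -0.0051  0.0007] turn [ 0.2   0.11 -1.08]
-0.024 [0.5368095 0.073891  0.042    ]
shift [ 0.2253 -0.0052  0.0007] turn [ 0.2   0.11 -1.08]
```

apply_moves --rows '[{"x": 0.003, "y": -0.0008, "z": 0.001, "wx": 0, "wy": 0, "wz": 0, "grip": 120}, {"x": 0.006, "y": -0.0018, "z": 0.001, "wx": 0, "wy": 0, "wz": 0, "grip": 120}, {"x": 0.009, "y": -0.0018, "z": 0.001, "wx": 0, "wy": 0, "wz": 0, "grip": 120}, {"x": 0.012, "y": -0.0018, "z": 0.001, "wx": 0, "wy": 0, "wz": 0, "grip": 120}, {"x": 0.0135, "y": -0.0018, "z": 0.001, "wx": 0, "wy": 0, "wz": 0, "grip": 120}, {"x": 0.015, "y": -0.0018, "z": 0.001, "wx": 0, "wy": 0, "wz": 0, "grip": 120}, {"x": 0.0165, "y": -0.0018, "z": 0.001, "wx": 0, "wy": 0, "wz": 0, "grip": 120}, {"x": 0.018, "y": -0.0018, "z": 0.001, "wx": 0, "wy": 0, "wz": 0, "grip": 120}, {"x": 0.02, "y": -0.0018, "z": 0.001, "wx": 0, "wy": 0, "wz": 0, "grip": 120}, {"x": 0.023, "y": -0.0018, "z": 0.001, "wx": 0, "wy": 0, "wz": 0, "grip": 120}, {"x": 0.026, "y": -0.0018, "z": 0.001, "wx": 0, "wy": 0, "wz": 0, "grip": 120}]'

```text
clock: 5.6
tool_pos: [0.5491, -0.1242, 0.04]
eef_rot: [0.688, 0.725, -0.0, 0.0]
wrist_force: [-0.3, -0.9, -0.4]
finger_gap: 0.0451
grip_force: 0.3
```

Run:
```python
from h import *
st=robot.read_state();print(st["clock"],st["tool_pos"],st["wrist_force"],st["wrist_torque"])
u=np.array([-.0717,.9974,0]);ch=np.array([.5343,.1088,.042])
for s in(-.10,-.06,): move(ch+u*(s-.011),94.1)
im,d=robot.camera("wrist");cv2.imwrite("pics/w4.png",cv2.resize(im,(800,600),interpolation=cv2.INTER_CUBIC))
```

```text
5.6 [ 0.54912066 -0.12424972  0.04001254] [-0.2852597  -0.85893851 -0.42878169] [-0.11436279  0.00181807 -0.00659661]
shift [ 0.1225 -0.0005 -0.002 ] turn [ 0.    0.01 -1.1 ]
shift [ 0.1625 -0.0012 -0.002 ] turn [ 0.    0.01 -1.1 ]
```

View pics/w4.png

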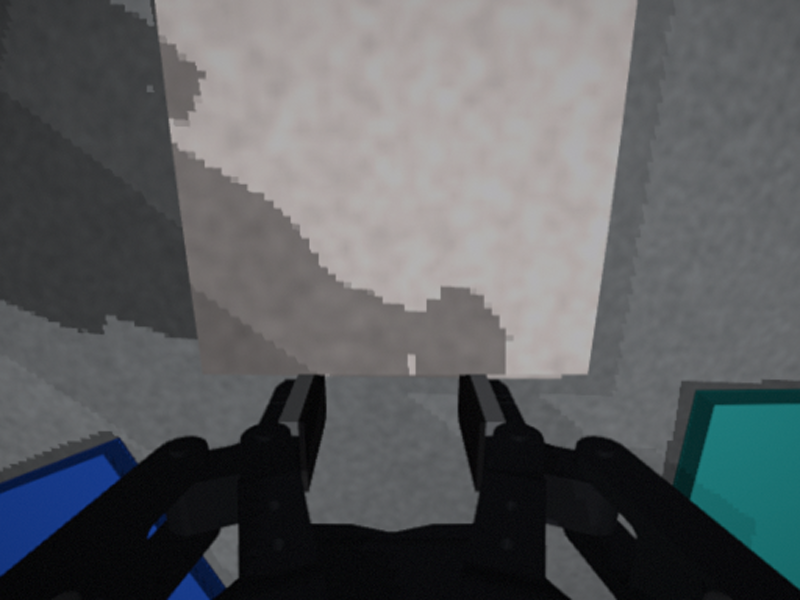

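The fingers sit squarely on the board's rear edge at (300,378) and (480,378). The tips are a little low, so I back off 3 mm, raise 3 mm and push on.

apply_moves --rows '[{"x": -0.003, "y": 0, "z": 0, "wx": 0, "wy": 0, "wz": 0, "grip": 120}, {"x": -0.004, "y": 0, "z": -0.002, "wx": 0, "wy": 0, "wz": 0, "grip": 120}, {"x": -0.004, "y": 0, "z": -0.003, "wx": 0, "wy": 0, "wz": 0, "grip": 120}, {"x": -0.002, "y": 0, "z": -0.003, "wx": 0, "wy": 0, "wz": 0, "grip": 120}, {"x": 0.001, "y": 0, "z": -0.003, "wx": 0, "wy": 0, "wz": 0, "grip": 120}, {"x": 0.005, "y": 0, "z": -0.003, "wx": 0, "wy": 0, "wz": 0, "grip": 120}, {"x": 0.01, "y": 0, "z": -0.003, "wx": 0, "wy": 0, "wz": -0.1, "grip": 120}, {"x": 0.015, "y": 0, "z": -0.003, "wx": 0, "wy": 0, "wz": -0.2, "grip": 120}, {"x": 0.02, "y": 0, "z": -0.003, "wx": 0, "wy": 0, "wz": -0.3, "grip": 120}, {"x": 0.025, "y": 0, "z": -0.003, "wx": 0, "wy": 0, "wz": -0.4, "grip": 120}, {"x": 0.03, "y": 0, "z": -0.003, "wx": 0, "wy": 0, "wz": -0.5, "grip": 120}, {"x": 0.035, "y": 0, "z": -0.003, "wx": 0, "wy": 0, "wz": -0.6, "grip": 120}]'

```text
clock: 6.85
tool_pos: [0.5474, -0.089, 0.0431]
eef_rot: [0.684, 0.729, 0.0, 0.0]
wrist_force: [0.8, -1.7, 1.1]
finger_gap: 0.0452
grip_force: 0.7
```

Run:
```python
from h import *
st=robot.read_state();print(st["clock"],st["tool_pos"],st["wrist_force"],st["wrist_torque"])
u=np.array([-.0717,.9974,0]);ch=np.array([.5343,.1088,.0425])
for s in(-.12,-.10,-.06,): move(ch+u*(s-.011),94.1)
```

```text
6.85 [ 0.54737937 -0.08901741  0.04313667] [ 0.77345522 -1.74597492  1.06441671] [-0.23535991 -0.01573939 -0.02383756]
shift [0.0673 0.0006 0.0006] turn [ 0.01  0.01 -0.48]
shift [0.0873 0.0004 0.0006] turn [ 0.01  0.01 -0.48]
shift [0.1273 0.     0.0006] turn [ 0.01  0.01 -0.48]
```

apply_moves --rows '[{"x": 0.005, "y": 0, "z": 0.0003, "wx": 0, "wy": 0, "wz": -0.2, "grip": 120}, {"x": 0.01, "y": 0, "z": 0.0003, "wx": 0, "wy": 0, "wz": -0.4, "grip": 120}, {"x": 0.015, "y": 0, "z": 0.0003, "wx": 0, "wy": 0, "wz": -0.48, "grip": 120}, {"x": 0.02, "y": 0, "z": 0.0003, "wx": 0, "wy": 0, "wz": -0.48, "grip": 120}, {"x": 0.025, "y": 0, "z": 0.0003, "wx": 0, "wy": 0, "wz": -0.48, "grip": 120}, {"x": 0.03, "y": 0, "z": 0.0003, "wx": 0, "wy": 0, "wz": -0.48, "grip": 120}, {"x": 0.033, "y": 0, "z": 0.0003, "wx": 0, "wy": 0, "wz": -0.48, "grip": 120}, {"x": 0.036, "y": 0, "z": 0.0003, "wx": 0, "wy": 0, "wz": -0.48, "grip": 120}, {"x": 0.039, "y": 0, "z": 0.0003, "wx": 0, "wy": 0, "wz": -0.48, "grip": 120}, {"x": 0.042, "y": 0, "z": 0.0003, "wx": 0, "wy": 0, "wz": -0.48, "grip": 120}]'

```text
clock: 7.85
tool_pos: [0.5446, -0.0473, 0.0427]
eef_rot: [0.682, 0.732, -0.0, -0.0]
wrist_force: [-1.1, -1.6, 0.3]
finger_gap: 0.0453
grip_force: 0.8
```

Run:
```python
from h import *
st=robot.read_state();print(st["clock"],st["tool_pos"],st["wrist_force"],st["wrist_torque"])
u=np.array([-.0717,.9974,0]);ch=np.array([.5343,.1088,.0428])
for s in(-.12,-.06,-.03): move(ch+u*(s-.011),94.1)
for c in("top",):
    im,d=robot.camera(c);np.savez("pics/top2.npz",im=im,d=d)
a=cv2.resize(im[150:240,175:305],(780,540),interpolation=cv2.INTER_CUBIC);cv2.imwrite("pics/top2.png",a)
```

```text
7.85 [ 0.54456951 -0.04728905  0.04266196] [-1.11303157 -1.64086863  0.3270609 ] [-0.23537494  0.0117252   0.00801916]
shift [ 0.0254  0.0009 -0.0001] turn [-0.01 -0.   -0.02]
shift [ 0.0854  0.0009 -0.0001] turn [-0.01 -0.   -0.02]
shift [ 1.154e-01  9.000e-04 -1.000e-04] turn [-0.01 -0.   -0.02]
```

View pics/top2.png

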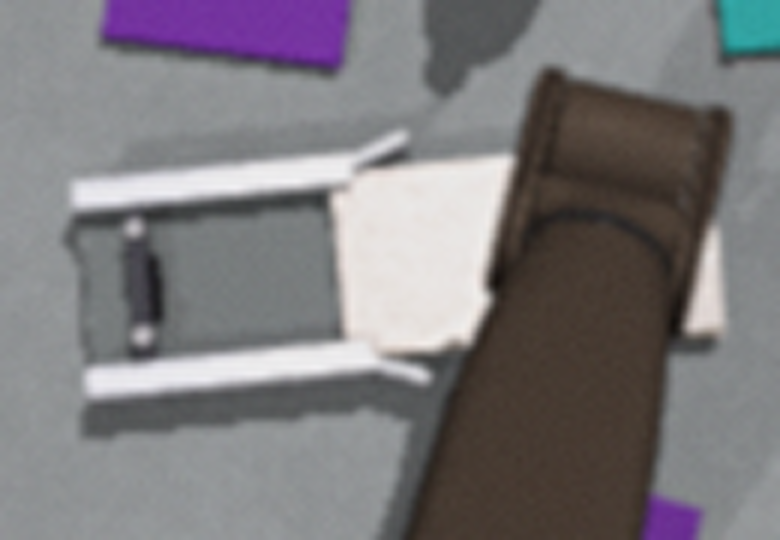

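The board's front at (335,270) has slid under both lips, past the rail starts (355..370), and the middle board is still at (710,260). I continue at moderate speed.

apply_moves --rows '[{"x": 0.006, "y": 0.0003, "z": 0, "wx": 0, "wy": 0, "wz": 0, "grip": 120}, {"x": 0.012, "y": 0.0006, "z": 0, "wx": 0, "wy": 0, "wz": 0, "grip": 120}, {"x": 0.018, "y": 0.0008, "z": 0, "wx": 0, "wy": 0, "wz": 0, "grip": 120}, {"x": 0.024, "y": 0.0008, "z": 0, "wx": 0, "wy": 0, "wz": 0, "grip": 120}, {"x": 0.03, "y": 0.0008, "z": 0, "wx": 0, "wy": 0, "wz": 0, "grip": 120}, {"x": 0.036, "y": 0.0008, "z": 0, "wx": 0, "wy": 0, "wz": 0, "grip": 120}, {"x": 0.042, "y": 0.0008, "z": 0, "wx": 0, "wy": 0, "wz": 0, "grip": 120}, {"x": 0.048, "y": 0.0008, "z": 0, "wx": 0, "wy": 0, "wz": 0, "grip": 120}, {"x": 0.054, "y": 0.0008, "z": 0, "wx": 0, "wy": 0, "wz": 0, "grip": 120}, {"x": 0.06, "y": 0.0008, "z": 0, "wx": 0, "wy": 0, "wz": 0, "grip": 120}]'

```text
clock: 8.9
tool_pos: [0.5409, 0.0131, 0.0425]
eef_rot: [0.681, 0.732, -0.0, -0.0]
wrist_force: [-0.9, -1.0, -0.3]
finger_gap: 0.0452
grip_force: 0.3
```

Run:
```python
from h import *
st=robot.read_state();print(st["clock"],st["tool_pos"],st["wrist_force"],st["wrist_torque"])
u=np.array([-.0717,.9974,0]);ch=np.array([.5343,.1088,.0428])
for s in(-.06,-.03): move(ch+u*(s-.011),94.1)
```

```text
8.9 [0.5408642  0.01308671 0.0424877 ] [-0.8613247  -1.01558108 -0.30138405] [-0.11077575 -0.0295641   0.00750398]
shift [ 0.0249  0.0003 -0.0003] turn [-0.03 -0.02 -0.02]
shift [ 0.0549  0.0003 -0.0003] turn [-0.03 -0.02 -0.02]
```

apply_moves --rows '[{"x": 0.005, "y": 0.0003, "z": 0, "wx": 0, "wy": 0, "wz": 0, "grip": 120}, {"x": 0.01, "y": 0.0003, "z": 0, "wx": 0, "wy": 0, "wz": 0, "grip": 120}, {"x": 0.015, "y": 0.0003, "z": 0, "wx": 0, "wy": 0, "wz": 0, "grip": 120}, {"x": 0.02, "y": 0.0003, "z": 0, "wx": 0, "wy": 0, "wz": 0, "grip": 120}, {"x": 0.025, "y": 0.0003, "z": 0, "wx": 0, "wy": 0, "wz": 0, "grip": 120}, {"x": 0.029, "y": 0.0003, "z": 0, "wx": 0, "wy": 0, "wz": 0, "grip": 120}, {"x": 0.033, "y": 0.0003, "z": 0, "wx": 0, "wy": 0, "wz": 0, "grip": 120}, {"x": 0.036, "y": 0.0003, "z": 0, "wx": 0, "wy": 0, "wz": 0, "grip": 120}, {"x": 0.039, "y": 0.0003, "z": 0, "wx": 0, "wy": 0, "wz": 0, "grip": 120}, {"x": 0.042, "y": 0.0003, "z": 0, "wx": 0, "wy": 0, "wz": 0, "grip": 120}, {"x": 0.044, "y": 0.0003, "z": 0, "wx": 0, "wy": 0, "wz": 0, "grip": 120}]'

```text
clock: 10.0
tool_pos: [0.5383, 0.0566, 0.0427]
eef_rot: [0.681, 0.732, 0.0, -0.0]
wrist_force: [-0.6, -0.6, -0.3]
finger_gap: 0.0453
grip_force: 0.3
```

apply_moves --rows '[{"x": 0.001, "y": 0, "z": 0, "wx": 0, "wy": 0, "wz": 0, "grip": 120}, {"x": 0.002, "y": 0, "z": 0, "wx": 0, "wy": 0, "wz": 0, "grip": 120}, {"x": 0.003, "y": 0, "z": 0, "wx": 0, "wy": 0, "wz": 0, "grip": 120}, {"x": 0.004, "y": 0, "z": 0, "wx": 0, "wy": 0, "wz": 0, "grip": 120}, {"x": 0.004, "y": 0, "z": 0, "wx": 0, "wy": 0, "wz": 0, "grip": 120}]'

```text
clock: 10.5
tool_pos: [0.5381, 0.0604, 0.0428]
eef_rot: [0.681, 0.732, 0.0, -0.0]
wrist_force: [-0.5, -0.4, -0.1]
finger_gap: 0.0455
grip_force: 0.0
```

apply_moves --rows '[{"x": 0.001, "y": 0, "z": 0, "wx": 0, "wy": 0, "wz": 0, "grip": 120}, {"x": 0.002, "y": 0, "z": 0, "wx": 0, "wy": 0, "wz": 0, "grip": 120}, {"x": 0.003, "y": 0, "z": 0, "wx": 0, "wy": 0, "wz": 0, "grip": 120}, {"x": 0.004, "y": 0, "z": 0, "wx": 0, "wy": 0, "wz": 0, "grip": 120}]'

```text
clock: 10.9
tool_pos: [0.5378, 0.0643, 0.0428]
eef_rot: [0.681, 0.732, 0.0, 0.0]
wrist_force: [-1.2, -0.4, -0.5]
finger_gap: 0.0453
grip_force: 0.4
```

apply_moves --rows '[{"x": 0.001, "y": 0, "z": 0, "wx": 0, "wy": 0, "wz": 0, "grip": 120}, {"x": 0.002, "y": 0, "z": 0, "wx": 0, "wy": 0, "wz": 0, "grip": 120}, {"x": 0.003, "y": 0, "z": 0, "wx": 0, "wy": 0, "wz": 0, "grip": 120}]'

```text
clock: 11.2
tool_pos: [0.5376, 0.0674, 0.0428]
eef_rot: [0.681, 0.732, 0.0, 0.0]
wrist_force: [0.3, -1.4, -0.4]
finger_gap: 0.0451
grip_force: 0.4
```

apply_moves --rows '[{"x": 0.0007, "y": 0, "z": 0, "wx": 0, "wy": 0, "wz": 0, "grip": 120}, {"x": 0.0014, "y": 0, "z": 0, "wx": 0, "wy": 0, "wz": 0, "grip": 120}, {"x": 0.002, "y": 0, "z": 0, "wx": 0, "wy": 0, "wz": 0, "grip": 120}]'

```text
clock: 11.5
tool_pos: [0.5376, 0.0687, 0.0428]
eef_rot: [0.681, 0.732, -0.0, 0.001]
wrist_force: [0.4, -4.0, 0.1]
finger_gap: 0.045
grip_force: 2.1
```

apply_moves --rows '[{"x": 0.0007, "y": 0, "z": 0, "wx": 0, "wy": 0, "wz": 0, "grip": 120}, {"x": 0.0014, "y": 0, "z": 0, "wx": 0, "wy": 0, "wz": 0, "grip": 120}, {"x": 0.002, "y": 0, "z": 0, "wx": 0, "wy": 0, "wz": 0, "grip": 120}]'

```text
clock: 11.8
tool_pos: [0.5374, 0.0711, 0.0428]
eef_rot: [0.681, 0.732, -0.0, 0.0]
wrist_force: [0.5, -4.4, -0.4]
finger_gap: 0.0452
grip_force: 2.2
```

apply_moves --rows '[{"x": 0.0005, "y": 0, "z": 0, "wx": 0, "wy": 0, "wz": 0, "grip": 120}, {"x": 0.001, "y": 0, "z": 0, "wx": 0, "wy": 0, "wz": 0, "grip": 120}, {"x": 0.0015, "y": 0, "z": 0, "wx": 0, "wy": 0, "wz": 0, "grip": 120}]'

```text
clock: 12.1
tool_pos: [0.5372, 0.0728, 0.0428]
eef_rot: [0.681, 0.732, 0.0, 0.0]
wrist_force: [1.5, -4.4, 0.1]
finger_gap: 0.045
grip_force: 2.2
```

apply_moves --rows '[{"x": 0.0005, "y": 0, "z": 0, "wx": 0, "wy": 0, "wz": 0, "grip": 120}, {"x": 0.001, "y": 0, "z": 0, "wx": 0, "wy": 0, "wz": 0, "grip": 120}]'

```text
clock: 12.3
tool_pos: [0.5371, 0.0738, 0.0428]
eef_rot: [0.681, 0.732, 0.0, 0.0]
wrist_force: [0.3, -5.0, 0.6]
finger_gap: 0.0454
grip_force: 2.2
```

apply_moves --rows '[{"x": 0.0003, "y": 0, "z": 0, "wx": 0, "wy": 0, "wz": 0, "grip": 120}, {"x": 0.0006, "y": 0, "z": 0, "wx": 0, "wy": 0, "wz": 0, "grip": 120}]'

```text
clock: 12.5
tool_pos: [0.5372, 0.0741, 0.0428]
eef_rot: [0.681, 0.732, -0.0, 0.0]
wrist_force: [0.9, -5.4, -1.1]
finger_gap: 0.045
grip_force: 3.0
```

```bash
python3 -c "
from cell import robot
s=robot.read_state();print(s['tool_pos'],s['wrist_force'],s['wrist_torque'])"
```

```text
[0.53721146 0.07412452 0.04277449] [ 0.896019   -5.44010047 -1.08717553] [-0.99546703 -0.1189671  -0.00473129]
```

apply_moves --rows '[{"x": 0.0002, "y": 0, "z": 0, "wx": 0, "wy": 0, "wz": 0, "grip": 120}, {"x": 0.0004, "y": 0, "z": 0, "wx": 0, "wy": 0, "wz": 0, "grip": 120}]'

```text
clock: 12.7
tool_pos: [0.5373, 0.0742, 0.0428]
eef_rot: [0.681, 0.732, -0.0, 0.001]
wrist_force: [1.2, -7.4, -0.0]
finger_gap: 0.0454
grip_force: 3.4
```

apply_moves --rows '[{"x": 0.0003, "y": 0, "z": 0, "wx": 0, "wy": 0, "wz": 0, "grip": 120}, {"x": 0.0006, "y": 0, "z": 0, "wx": 0, "wy": 0, "wz": 0, "grip": 120}]'

```text
clock: 12.9
tool_pos: [0.5374, 0.0743, 0.0429]
eef_rot: [0.681, 0.732, -0.001, 0.001]
wrist_force: [0.9, -9.2, -1.5]
finger_gap: 0.045
grip_force: 4.5
```

apply_moves --rows '[{"x": 0.0002, "y": 0, "z": 0, "wx": 0, "wy": 0, "wz": 0, "grip": 120}, {"x": 0.0004, "y": 0, "z": 0, "wx": 0, "wy": 0, "wz": 0, "grip": 120}]'

```text
clock: 13.1
tool_pos: [0.5375, 0.0743, 0.0429]
eef_rot: [0.681, 0.732, -0.001, 0.001]
wrist_force: [1.1, -9.7, -0.1]
finger_gap: 0.0453
grip_force: 5.0
```

```bash
python3 -c "
from cell import robot
s=robot.read_state();print(s['tool_pos'],s['wrist_force'],s['wrist_torque'])"
```

```text
[0.53746627 0.07433456 0.04290869] [ 1.09022914 -9.67429046 -0.0515044 ] [-1.64984841 -0.17584825  0.02900148]
```

apply_moves --rows '[{"x": 0.0003, "y": 0, "z": 0, "wx": 0, "wy": 0, "wz": 0, "grip": 120}, {"x": 0.0006, "y": 0, "z": 0, "wx": 0, "wy": 0, "wz": 0, "grip": 120}, {"x": 0.0006, "y": 0, "z": 0, "wx": 0, "wy": 0, "wz": 0, "grip": 120}]'

```text
clock: 13.4
tool_pos: [0.5374, 0.0744, 0.0429]
eef_rot: [0.681, 0.732, -0.001, 0.002]
wrist_force: [1.6, -11.3, -0.4]
finger_gap: 0.0453
grip_force: 5.7
```

apply_moves --rows '[{"x": -0.002, "y": 0, "z": 0, "wx": 0, "wy": 0, "wz": 0, "grip": 120}, {"x": -0.005, "y": 0, "z": 0, "wx": 0, "wy": 0, "wz": 0, "grip": 120}, {"x": -0.01, "y": 0, "z": 0, "wx": 0, "wy": 0, "wz": 0, "grip": 120}, {"x": -0.015, "y": 0, "z": 0, "wx": 0, "wy": 0, "wz": 0, "grip": 120}, {"x": -0.02, "y": 0, "z": -0.005, "wx": 0, "wy": 0, "wz": 0, "grip": 120}, {"x": -0.02, "y": 0, "z": -0.04, "wx": 0, "wy": 0, "wz": 0, "grip": 120}, {"x": -0.02, "y": 0, "z": -0.09, "wx": 0, "wy": 0, "wz": 0, "grip": 120}, {"x": -0.02, "y": 0, "z": -0.14, "wx": 0, "wy": 0, "wz": 0, "grip": 120}, {"x": 0.02, "y": 0, "z": -0.19, "wx": 0, "wy": 0, "wz": 0, "grip": 120}, {"x": 0.04, "y": 0, "z": -0.22, "wx": 0, "wy": 0, "wz": 0, "grip": 120}, {"x": 0.065, "y": 0, "z": -0.22, "wx": 0, "wy": 0, "wz": 0, "grip": 120}, {"x": 0.065, "y": 0, "z": -0.22, "wx": 0, "wy": 0, "wz": 0, "grip": 120}]'

```text
clock: 14.6
tool_pos: [0.5326, 0.1434, 0.2654]
eef_rot: [0.68, 0.733, 0.002, 0.001]
wrist_force: [0.0, 0.4, -0.8]
finger_gap: 0.0457
grip_force: 0.0
```

Run:
```python
from h import *
import pickle
st=robot.read_state();print(st["clock"],st["tool_pos"],st["wrist_force"])
im,d=robot.camera("wrist");pickle.dump((st,im,d),open("w5.pkl","wb"))
cv2.imwrite("pics/w5.png",cv2.resize(im,(800,600),interpolation=cv2.INTER_CUBIC))
```

```text
14.6 [0.53261101 0.14344575 0.26543761] [ 0.04033173  0.4196205  -0.76236696]
```

View pics/w5.png

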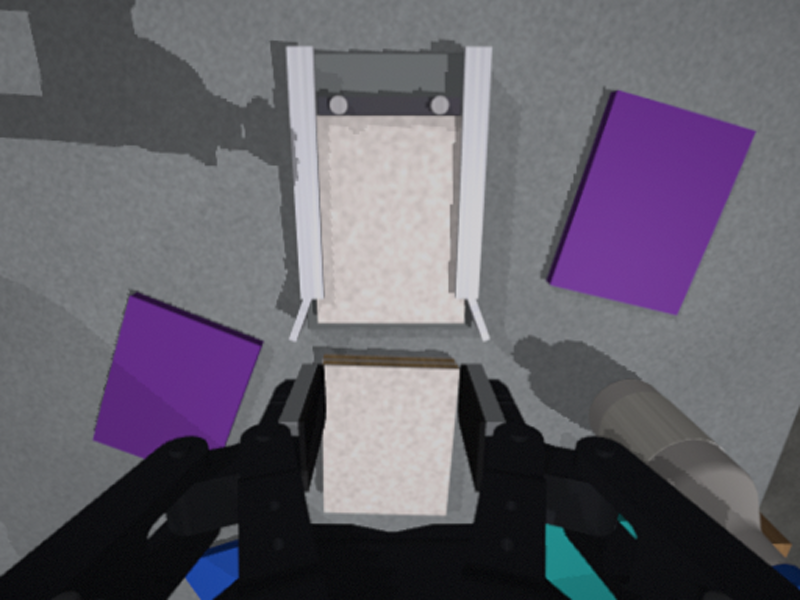

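The board is in the rack, square against the bar along row 116 with no gap and the catch hidden. The two lower boards are still stacked at (390,440), and the gripper is clear.

```bash
python3 -c "
from cell import robot
print(robot.job_done())"
```

```text
the job is handed in; nothing more can be done
None
```

I slid the top board into the rack until it stopped against the bar with the catch pressed in, reading at most about 11 N on the wrist. The arm is clear, the two lower boards still lie stacked where they were, and I handed the job in after about 15 s.

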